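Clip the drag handle onto the turbocharger's skid

TASK

The turbocharger is to be dragged out of the workshop on its wooden skid. Take the yellow drag handle and push its snap hook onto one upright leg of the steel pull ring at the front of the turbocharger's skid (not the skid with the pistons), so that the leg pushes the red gate open and the gate snaps fully shut behind it; then let go and leave the handle lying there, clipped on.

Things in the scene. Friction and masses are not known exactly. Their poses are not given: they have to be found in the camera images.
- hook_grip (a point): Centre of the drag handle's yellow grip, 13 mm above its underside; loose, 0.4-0.6 kg, lies flat on the bench. x runs to the hook's mouth, z up. Grip 24 mm wide (y), 26 high, x -50..53 mm; steel cross-bar behind at x -58 (110 long). In front a flat steel hook, 16 mm high from the underside, 70 wide: side arms, inner faces y +-25, end at x 148 (+y arm) and 159 (-y arm, the nose).
- hook_gate (a joint): Red gate: 0 = shut, up to 1.5 rad swung inward; its spring shuts it. It bars the mouth at x = 140 mm of the hook, hinged on the +y arm. Space behind it: x 67 (inner end) to 136. A leg pushed in along y = 0 (+-12 mm is fine) swings it in with 3 to 8 N, and it snaps shut once the leg's centre reaches about x = 80 mm.
- ring_leg_left (a point): On the axis of the left (+y) upright leg of the pull ring on the turbocharger's skid, 20 mm above the bench. Legs: vertical, 10 mm round, straight to 46 mm; ring fixed, closed on top (66 mm). x level, through the ring towards the skid, y from right leg to left. Foot plate 4 mm thick from x = -20; wooden skid with the rust-red and aluminium turbocharger (135 high) from x = 100 mm.
- ring_leg_right (a point): The same point on the right (-y) leg, 66 mm from the left one (56 mm free between). Either leg will do; one arm of the hook then passes through the ring. An identical ring stands on the other skid, which carries four pistons; the skids may be on either side.

How it is judged (in metres and radians):
On the way:
1. a leg of the turbocharger's ring has pushed the gate open (value of joint hook_gate above 0.35 rad and ((x of ring_leg_left in the frame of hook_grip between 0.06 and 0.145 m and y of ring_leg_left in the frame of hook_grip between -0.03 and 0.03 m) or (x of ring_leg_right in the frame of hook_grip between 0.06 and 0.145 m and y of ring_leg_right in the frame of hook_grip between -0.03 and 0.03 m))), for 0.05 s.
At the end, for the whole second after the job is handed in: One leg of the turbocharger's pull ring is inside the snap hook (anywhere in the space behind the gate), the gate is shut (within 0.12 rad) and still, and the handle lies down (centre of its grip less than 40 mm above the bench) (value of joint hook_gate below 0.12 rad and height (world z) of hook_grip below 0.04 m and velocity of joint hook_gate below 0.2 rad/s and ((x of ring_leg_left in the frame of hook_grip between 0.06 and 0.138 m and y of ring_leg_left in the frame of hook_grip between -0.028 and 0.028 m and z of ring_leg_left in the frame of hook_grip between -0.04 and 0.04 m) or (x of ring_leg_right in the frame of hook_grip between 0.06 and 0.138 m and y of ring_leg_right in the frame of hook_grip between -0.028 and 0.028 m and z of ring_leg_right in the frame of hook_grip between -0.04 and 0.04 m))); the robot touches nothing.
It also fails if it takes over 40 s, if anything falls off the work surface, if the arm or the gripper's body presses on something with over 40 N, if the wrist force passes 120 N, or if a joint passes its speed limit or range.

ROBOT

A 7-joint arm with a two-finger parallel gripper is mounted at the origin on the work surface. World frame = base frame: x ahead of the robot, y to its left, z up, the work surface at z = 0. Lengths are in m, angles in degrees, forces in N, time in s.
With the tool pointing down it reaches from about 0.4 to 0.875 m from the base axis. Payload 19.3 kg.
Tool frame: the origin (TCP) lies at the very end of the fingers, on their centre line; the grasp point (between the pads) lies 19 mm behind it (r.pinch_z is the distance from the TCP to the grasp point, in m); z points along the fingers, y is the line along which they close (so a half turn about z gives the same grasp; the last joint's range is limited). The gripper opens to 85 mm and grips with 20 to 120 N. Pads are 22 mm wide; open, the fingers measure 114 mm over their backs; the gripper's body (76 mm by 85 mm) begins 54 mm behind the grasp point. The pads swing forward as they close: fully open they stand 13 mm farther back than shut.
Start: joints at [67.769, 29.874, -2.08, 91.645, 1.215, 58.505, -6.463], TCP at [0.195, -0.594, 0.231] pointing down, gripper open.
Joint ranges: [-166.77, 166.77], [-17.47, 122.26], [-85.68, 81.53], [9.62, 139.38], [-72.42, 252.41], [9.2, 110.78], [-144.41, 144.41]. Speed limits (degrees/s): [108.29, 108.29, 136.94, 136.94, 172.46, 172.46, 172.46].

INTERFACE

Orientations are given as a 3x3 rotation matrix whose columns are the frame's x, y, z axes.
In Python, from workcell import r gives the robot as it stands. The module is installed in compiled form; this text tells all that it offers.
- The arm moves only by the tool send_rows, never from a script. Its argument "moves" is a list of rows, each an object with "gripper": the finger opening in mm, from 0 to 85.4; "translation": the shift along the tool's x, y, z in mm, a list of three; "turn": the turn about the tool's z in rad. A call has 1 to 20 rows; each row is the pose to reach, as a shift and turn from the pose commanded when the call began, along the tool's axes at that moment; what a row does not reach only later rows make up. A row lasts 1/10 s, in which the tool goes at most 50 mm and 8.59 degrees, less where a joint would pass 70% of its speed; a pose out of reach is approached as far as the arm can. A call with a gripper value outside its range is refused whole. The fingers move at their own pace and stop on an object; the grip force is fixed at half the most. Time passes only in rows, so rows that repeat a pose let the fingers close. It gives the time, the measured TCP pose, the force, the opening and the grip force at its end, in the units of the state.
- r.observe(): the state, without advancing time (a new reading comes with each control period).
- r.snapshot(name): name is "scene" or "top" or "wrist"; returns the picture (420x560x3 uint8, red, green, blue); there is no depth.
- r.get_calibration(name): a dict with "fx", "fy", "cx", "cy" (pixels), "extrinsics" (4x4, takes a point from camera to world coordinates). Camera axes: x right, y up, looking along -z (the intrinsics and any distortion apply to the point x, -y, -z); pixel columns grow to the right and rows downward; lengths in m; the calibration is good to about 2 mm. A picture is of the moment at which its call begins: read the wrist's pose just before it. get_calibration takes no time and is no camera call; for the wrist camera it gives the pose at the moment of the call.
- r.job_done(): hands the job in; it is judged then, once.
Trained networks look in the newest picture that a camera, given by its name, has taken for a name from the list of things; names that differ only in an ending like _2 or _b are one class to them, and where a whole thing is asked for, a point or a joint stands for the part that bears it (a point fixed in the world has none). Each returns a list of dicts, best first, with "confidence" (0 to 1); they miss things now and then, are a little off and sometimes report something else, mostly with a low value. They report only what shows in the picture. A call takes as long as a camera call.
- r.spot_in(thing, camera): "box" ([left, top, right, bottom] in pixels, round what is visible of it).
- r.outline_of(thing, camera): "pixels" (420x560 bool, what is visible of it) and "box" ([left, top, right, bottom] in pixels, round what is visible of it).
The state is a dict: "time_s": time; "joints": joint angles; "dq": joint speeds; "joint_torque": joint torques, N m; "ee_pos": TCP position; "orientation": TCP orientation; "force": force on the tool from outside, world axes, zero at the start; "ft_torque": the same for the moment, N m; "gripper_width": finger opening in m; "grasp_force": force on a finger pad.
Only numpy, scipy, OpenCV 4.12 (cv2) and the standard library are available. Lean on these libraries where they do the work, as an engineer would, in place of code of your own. Each camera call takes 0.05 s, during which the arm holds its last target. There are 200 camera calls.

## Working session

There is one attempt and no reset: what is moved stays moved. The work goes in short steps, Python scripts to look and compute and a tool call to move; the robot and the scene stay as the last step left them, time stands still between calls to the robot, and variables do not carry over. Pictures are saved under pics/ and viewed, at most 10 in all, crops included, and the job is handed in when it is done.

Besides the shell and the picture viewer there is one more tool, called in YAML: its name, and indented under it one key for each argument. send_rows: Moves the arm, as the interface text tells. Its arguments: {"type":"object","properties":{"moves":{"type":"array"}},"required":["moves"]}

```bash
mkdir -p pics
cat > h.py <<'E'
import numpy as np, cv2
from workcell import r
def ray(cal,u,v):
    E=np.array(cal["extrinsics"]);d=E[:3,:3]@np.array([(u-cal["cx"])/cal["fx"],-(v-cal["cy"])/cal["fy"],-1]);return E[:3,3],d
def onz(cal,u,v,z):
    o,d=ray(cal,u,v);return o+d*(z-o[2])/d[2]
def proj(cal,p):
    E=np.array(cal["extrinsics"]);q=E[:3,:3].T@(np.array(p)-E[:3,3]);return np.array([cal["cx"]+cal["fx"]*q[0]/-q[2],cal["cy"]-cal["fy"]*q[1]/-q[2]])
def save(n,im): cv2.imwrite("pics/"+n+".png",im[:,:,::-1])
E
python3 - <<'E'
from h import *
s=r.observe();print(s["ee_pos"],s["orientation"],s["time_s"])
for c in("top","scene"):
    im=r.snapshot(c);save(c,im);cal=r.get_calibration(c)
    print(c,cal)
    for t in("hook_grip","hook_gate","ring_leg_left"):
        for d in r.spot_in(t,c)[:3]:
            b=d["box"];print(t,d["confidence"],b,onz(cal,(b[0]+b[2])/2,(b[1]+b[3])/2,.015).round(3))
E
```

```text
[ 0.19516198 -0.59342393  0.23073942] [[ 9.49931284e-01  3.12458632e-01 -3.98108240e-04]
 [ 3.12458878e-01 -9.49930770e-01  9.91025504e-04]
 [-6.85207940e-05 -1.06579858e-03 -9.99999430e-01]] 0.0
top {'fx': 459.0657084805729, 'fy': 459.0657084805729, 'cx': 287.40525604746955, 'cy': 215.9530132358029, 'extrinsics': array([[ 2.15648110e-02,  9.96808960e-01, -7.68560794e-02,
         4.74126845e-01],
       [-9.99757441e-01,  2.18448020e-02,  2.80412651e-03,
        -4.84732243e-04],
       [ 4.47408427e-03,  7.67769669e-02,  9.97038254e-01,
         1.07005751e+00],
       [ 0.00000000e+00,  0.00000000e+00,  0.00000000e+00,
         1.00000000e+00]])}
hook_grip 0.62 [272.2, 171.7, 334.6, 276.0] [ 0.538 -0.041  0.015]
ring_leg_left 0.9 [176.0, 78.8, 252.9, 215.4] [0.713 0.17  0.015]
scene {'fx': 491.9812932673468, 'fy': 491.9812932673468, 'cx': 276.73167607183893, 'cy': 209.25367775778915, 'extrinsics': array([[-0.2750268 , -0.53892994,  0.79618765,  1.3846387 ],
       [ 0.96116   , -0.17398237,  0.21424654,  0.21683742],
       [ 0.02305874,  0.82418727,  0.56584772,  0.64713352],
       [ 0.        ,  0.        ,  0.        ,  1.        ]])}
hook_grip 0.96 [250.1, 195.0, 290.9, 259.1] [ 0.564 -0.017  0.015]
hook_gate 0.67 [283.1, 228.4, 394.1, 364.4] [0.729 0.161 0.015]
ring_leg_left 0.56 [284.4, 228.4, 396.1, 366.9] [0.731 0.164 0.015]
```

View pics/top.png

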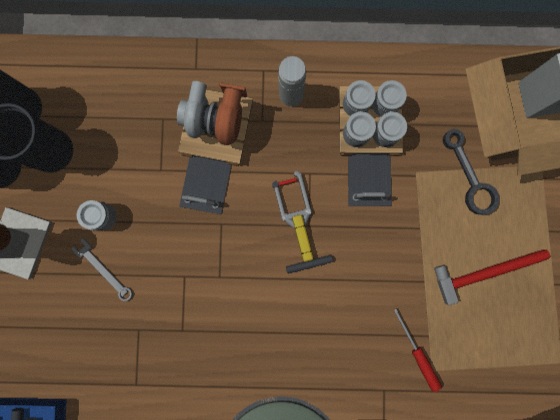

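View pics/scene.png

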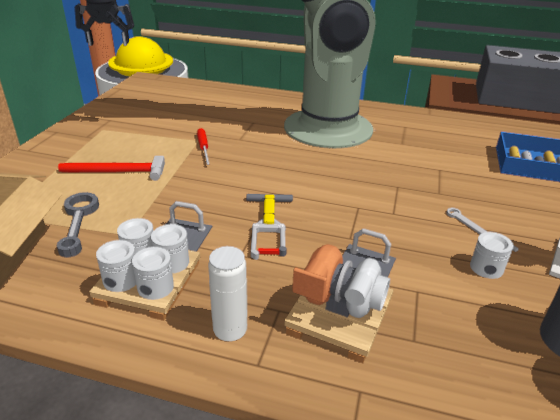

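Top view: the handle has its yellow grip at (303,238), its gate near (287,182) and its cross-bar at (310,264). The turbo skid is at the upper left, with its ring near (203,203). I'll zoom in to get precise points.

Run:
```python
from h import *
im=cv2.imread("pics/top.png");cal=r.get_calibration("top")
a=cv2.resize(im[145:220,170:260],None,fx=6,fy=6,interpolation=cv2.INTER_CUBIC)[:, :540]
b=cv2.resize(im[165:275,265:340],None,fx=4,fy=4,interpolation=cv2.INTER_CUBIC)[:450,:260]
o=np.zeros((450,800,3),np.uint8);o[:a.shape[0],:540]=a;o[:b.shape[0],540:]=b
cv2.imwrite("pics/crop.png",o)
hsv=cv2.cvtColor(im,cv2.COLOR_BGR2HSV)
m=(hsv[...,0]>22)&(hsv[...,0]<36)&(hsv[...,1]>170)&(hsv[...,2]>90);m[:170]=0;m[280:]=0;m[:,:260]=0;m[:,340:]=0
y,x=np.nonzero(m);P=np.array([onz(cal,u,v,.026)[:2] for u,v in zip(x,y)])
c,sz,ang=cv2.minAreaRect(P.astype(np.float32)*1000);print(len(x),c,sz,ang)
m=((hsv[...,0]<6)|(hsv[...,0]>174))&(hsv[...,1]>150);m[:170]=0;m[200:]=0;m[:,:265]=0;m[:,310:]=0
y,x=np.nonzero(m);print(len(x),onz(cal,x.mean(),y.mean(),.014),x.min(),x.max())
```

```text
376 (505.7779235839844, -38.504737854003906) (104.0291976928711, 22.52578353881836) 15.69314193725586
65 [ 0.63585682 -0.00124579  0.014     ] 279 296
```

View pics/crop.png

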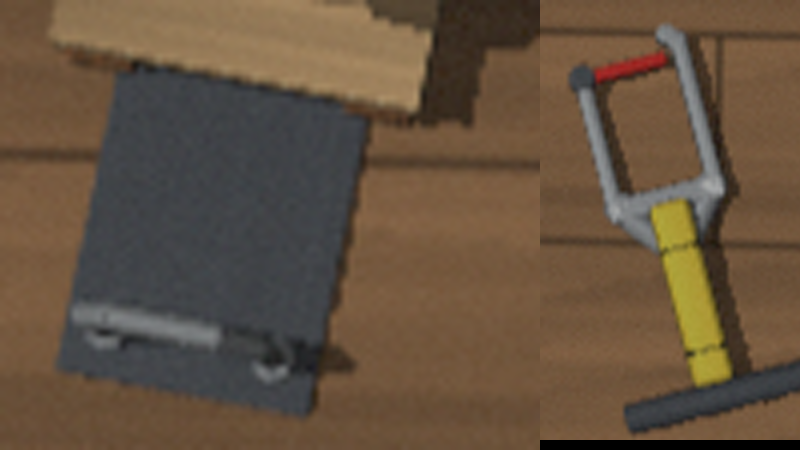

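Ring leg feet are at crop (103,340) and (270,372), i.e. full-image (187,202) and (215,207). In the handle crop the axis has a yaw of about 15.7°.

```bash
cat >> h.py <<'E'
def togo(target,yawdeg=None):
    s=r.observe();R=np.array(s["orientation"]);t=R.T@(np.array(target)-s["ee_pos"])*1000
    cur=np.degrees(np.arctan2(R[1,0],R[0,0]));tz=None if yawdeg is None else -np.radians(yawdeg-cur)
    print("togo mm",t.round(1),"turn",tz,"curyaw",cur)
E
python3 - <<'E'
from h import *
cal=r.get_calibration("top")
L=onz(cal,187.2,201.5,.006);R=onz(cal,215,206.8,.006);d=L-R
print(L,R,np.linalg.norm(d),np.degrees(np.arctan2(-d[0],d[1])))
# foot plate corners
for u,v in((120,72),(368,115),(58,368),(310,412)):print(onz(cal,170+u/6,145+v/6,.004).round(4))
a=np.radians(15.8);p=np.array([.506,-.0385])+.015*np.array([np.cos(a),np.sin(a)])
print(p);togo([*p,.12],15.8)
E
```

```text
[0.58477794 0.23048719 0.006     ] [0.57381234 0.1654089  0.006     ] 0.06599566521710451 -9.56441630238568
[0.6902 0.2284 0.004 ]
[0.6754 0.1308 0.004 ]
[0.5733 0.248  0.004 ]
[0.5583 0.1497 0.004 ]
[ 0.52043327 -0.0344158 ]
togo mm [ 483.6 -429.7  111.3] turn 0.04196539529311279 curyaw 18.204440035893533
```

send_rows:
  moves:
    - {"gripper": 70,"translation": [50,-45,0],"turn": 0.04}
    - {"gripper": 70,"translation": [484,-430,60],"turn": 0.04}
    - {"gripper": 70,"translation": [484,-430,111],"turn": 0.04}
    - {"gripper": 70,"translation": [484,-430,111],"turn": 0.04}
    - {"gripper": 70,"translation": [484,-430,111],"turn": 0.04}
    - {"gripper": 70,"translation": [484,-430,111],"turn": 0.04}
    - {"gripper": 70,"translation": [484,-430,111],"turn": 0.04}
    - {"gripper": 70,"translation": [484,-430,111],"turn": 0.04}
    - {"gripper": 70,"translation": [484,-430,111],"turn": 0.04}
    - {"gripper": 70,"translation": [484,-430,111],"turn": 0.04}
    - {"gripper": 70,"translation": [484,-430,111],"turn": 0.04}
    - {"gripper": 70,"translation": [484,-430,111],"turn": 0.04}
    - {"gripper": 70,"translation": [484,-430,111],"turn": 0.04}
    - {"gripper": 70,"translation": [484,-430,111],"turn": 0.04}
    - {"gripper": 70,"translation": [484,-430,111],"turn": 0.04}
    - {"gripper": 70,"translation": [484,-430,111],"turn": 0.04}
    - {"gripper": 70,"translation": [484,-430,111],"turn": 0.04}
    - {"gripper": 70,"translation": [484,-430,111],"turn": 0.04}
    - {"gripper": 70,"translation": [484,-430,111],"turn": 0.04}
    - {"gripper": 70,"translation": [484,-430,111],"turn": 0.04}

```text
time_s: 2.4
ee_pos: [0.5206, -0.0345, 0.1205]
orientation: [[0.962, 0.273, 0.0], [0.273, -0.962, -0.0], [0.0, 0.0, -1.0]]
force: [0.4, 0.4, -0.7]
gripper_width: 0.0701
grasp_force: 0.0
```

Run:
```python
from h import *
s=r.observe();print(s["time_s"],s["ee_pos"],s["force"])
cal=r.get_calibration("wrist");im=r.snapshot("wrist");save("w1",im);print(np.array(cal["extrinsics"]).round(3))
hsv=cv2.cvtColor(im,cv2.COLOR_RGB2HSV)
m=(hsv[...,0]>22)&(hsv[...,0]<36)&(hsv[...,1]>170)&(hsv[...,2]>90)
y,x=np.nonzero(m);P=np.array([onz(cal,u,v,.026)[:2] for u,v in zip(x,y)])
print(cv2.minAreaRect(P.astype(np.float32)*1000),len(x))
togo([.5204,-.0344,.003],15.8)
```

```text
2.4 [ 0.52064878 -0.0344836   0.12047071] [ 0.43487406  0.44113223 -0.70400371]
[[ 0.274  0.924  0.265  0.589]
 [-0.962  0.263  0.076 -0.016]
 [ 0.001 -0.276  0.961  0.263]
 [ 0.     0.     0.     1.   ]]
((509.1788635253906, -38.38144302368164), (105.63094329833984, 23.207656860351562), 15.837291717529297) 4910
togo mm [ -0.3   0.  117.4] turn 0.0015131102331725742 curyaw 15.886694830298845
```

View pics/w1.png

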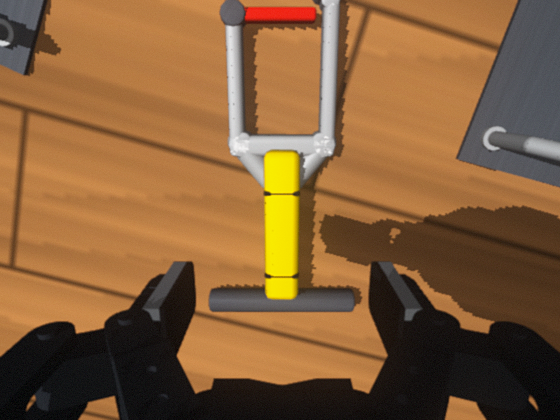

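Wrist view: the grip is centred at column 282 between the open fingers, and the measured axis agrees. Now I'll descend and grasp.

send_rows:
  moves:
    - {"gripper": 60,"translation": [0,0,40],"turn": 0}
    - {"gripper": 60,"translation": [0,0,75],"turn": 0}
    - {"gripper": 60,"translation": [0,0,100],"turn": 0}
    - {"gripper": 60,"translation": [0,0,111],"turn": 0}
    - {"gripper": 60,"translation": [0,0,116.5],"turn": 0}
    - {"gripper": 60,"translation": [0,0,116.5],"turn": 0}
    - {"gripper": 15,"translation": [0,0,116.5],"turn": 0}
    - {"gripper": 15,"translation": [0,0,116.5],"turn": 0}
    - {"gripper": 15,"translation": [0,0,116.5],"turn": 0}
    - {"gripper": 15,"translation": [0,0,116.5],"turn": 0}
    - {"gripper": 15,"translation": [0,0,116.5],"turn": 0}
    - {"gripper": 15,"translation": [0,0,116.5],"turn": 0}
    - {"gripper": 15,"translation": [0,0,116.5],"turn": 0}
    - {"gripper": 15,"translation": [0,0,116.5],"turn": 0}
    - {"gripper": 15,"translation": [0,0,116.5],"turn": 0}

```text
time_s: 3.95
ee_pos: [0.5212, -0.0341, 0.0049]
orientation: [[0.962, 0.274, 0.001], [0.274, -0.962, -0.0], [0.001, 0.0, -1.0]]
force: [-2.0, -0.1, 12.8]
gripper_width: 0.0227
grasp_force: 59.6
```

send_rows:
  moves:
    - {"gripper": 15,"translation": [0,0,-5],"turn": 0}
    - {"gripper": 15,"translation": [0,0,-20],"turn": 0}
    - {"gripper": 15,"translation": [0,0,-45],"turn": 0}
    - {"gripper": 15,"translation": [0,0,-75],"turn": 0}
    - {"gripper": 15,"translation": [0,0,-100],"turn": 0}
    - {"gripper": 15,"translation": [0,0,-110],"turn": 0}
    - {"gripper": 15,"translation": [0,0,-110],"turn": 0}

```text
time_s: 4.65
ee_pos: [0.5212, -0.0341, 0.1148]
orientation: [[0.962, 0.274, 0.002], [0.274, -0.962, -0.0], [0.002, 0.001, -1.0]]
force: [-0.6, -0.0, -5.7]
gripper_width: 0.023
grasp_force: 60.0
```

Run:
```python
from h import *
togo([.416,.2587,.115],-9.5)
```

```text
togo mm [ -21.  -310.4   -0.4] turn 0.4433573026435681 curyaw 15.90250225778079
```

send_rows:
  moves:
    - {"gripper": 15,"translation": [-5,-10,0],"turn": 0.02}
    - {"gripper": 15,"translation": [-8,-30,0],"turn": 0.05}
    - {"gripper": 15,"translation": [-11,-60,0],"turn": 0.1}
    - {"gripper": 15,"translation": [-14,-95,0],"turn": 0.15}
    - {"gripper": 15,"translation": [-17,-130,0],"turn": 0.2}
    - {"gripper": 15,"translation": [-19,-165,0],"turn": 0.25}
    - {"gripper": 15,"translation": [-21,-200,0],"turn": 0.3}
    - {"gripper": 15,"translation": [-21,-235,0],"turn": 0.35}
    - {"gripper": 15,"translation": [-21,-265,0],"turn": 0.4}
    - {"gripper": 15,"translation": [-21,-290,0],"turn": 0.43}
    - {"gripper": 15,"translation": [-21,-305,0],"turn": 0.443}
    - {"gripper": 15,"translation": [-21,-310,0],"turn": 0.443}
    - {"gripper": 15,"translation": [-21,-310,0],"turn": 0.443}
    - {"gripper": 15,"translation": [-21,-310,0],"turn": 0.443}
    - {"gripper": 15,"translation": [-21,-310,60],"turn": 0.443}
    - {"gripper": 15,"translation": [-21,-310,85],"turn": 0.443}
    - {"gripper": 15,"translation": [-21,-310,95],"turn": 0.443}
    - {"gripper": 15,"translation": [-21,-310,98],"turn": 0.443}
    - {"gripper": 15,"translation": [-21,-310,98],"turn": 0.443}

```text
time_s: 6.55
ee_pos: [0.4161, 0.2582, 0.0166]
orientation: [[0.986, -0.165, 0.001], [-0.165, -0.986, 0.0], [0.001, -0.0, -1.0]]
force: [0.1, 0.2, -4.8]
gripper_width: 0.0227
grasp_force: 60.4
```

Run:
```python
from h import *
s=r.observe();print(s["time_s"],s["ee_pos"],s["force"])
cal=r.get_calibration("wrist");im=r.snapshot("wrist");save("w2",im)
print(np.array(cal["extrinsics"]).round(4).tolist())
print(proj(cal,[.5895,.2297,.006]),proj(cal,[.5785,.1645,.006]))
im=r.snapshot("top");save("t2",im)
w=cv2.imread("pics/w2.png");t=cv2.resize(cv2.imread("pics/t2.png")[140:260,150:250],None,fx=2.4,fy=3.5)
cv2.imwrite("pics/m2.png",np.hstack([w,t[:420,:240]]))
```

```text
6.55 [0.41608913 0.25822255 0.01658585] [ 0.12910762  0.22617265 -4.80442397]
[[-0.165, 0.9481, 0.2719, 0.4866], [-0.9863, -0.1585, -0.046, 0.246], [-0.0005, -0.2757, 0.9612, 0.1595], [0.0, 0.0, 0.0, 1.0]]
[ 279.1163907  -238.21123697] [ 485.59210446 -237.93093759]
```

View pics/m2.png

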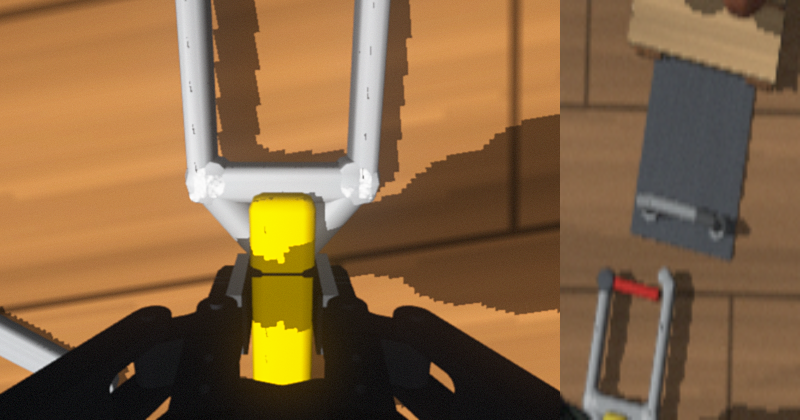

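The wrist view shows the handle held straight, but the ring is out of view. The top view shows the gate at about (181,221) and the left leg foot at about (187,202). I'll measure the lateral offset.

Run:
```python
from h import *
im=cv2.imread("pics/t2.png");cal=r.get_calibration("top")
hsv=cv2.cvtColor(im,cv2.COLOR_BGR2HSV)
m=((hsv[...,0]<6)|(hsv[...,0]>174))&(hsv[...,1]>150);m[:205]=0;m[240:]=0;m[:,:160]=0;m[:,210:]=0
y,x=np.nonzero(m);g=onz(cal,x.mean(),y.mean(),.022);print(len(x),g,x.mean(),y.mean())
th=np.radians(-9.5);u=np.array([np.cos(th),np.sin(th)]);n=np.array([-u[1],u[0]])
tcp=np.array([.4161,.2582]);L=np.array([.5895,.2297])
for p,k in((g[:2],"gate"),(L,"leg")):print(k,(p-tcp)@u,(p-tcp)@n)
cv2.imwrite("pics/c3.png",cv2.resize(im[185:275,160:235],None,fx=6.5,fy=6.5,interpolation=cv2.INTER_CUBIC))
```

```text
74 [0.53578039 0.24001068 0.022     ] 180.71621621621622 221.97297297297297
gate 0.12104115173864942 0.0018130929749602032
leg 0.17572578007358525 0.0005101152124304115
```

View pics/c3.png

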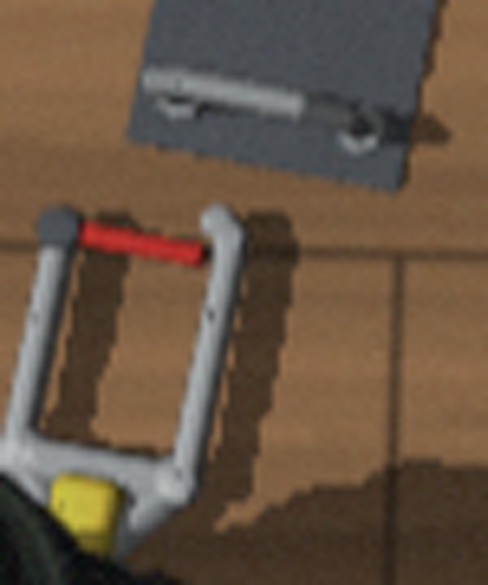

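send_rows:
  moves:
    - {"gripper": 15,"translation": [5,2,0],"turn": 0}
    - {"gripper": 15,"translation": [15,2,0],"turn": 0}
    - {"gripper": 15,"translation": [25,2,0],"turn": 0}
    - {"gripper": 15,"translation": [33,2,0],"turn": 0}
    - {"gripper": 15,"translation": [39,2,0],"turn": 0}
    - {"gripper": 15,"translation": [45,2,0],"turn": 0}
    - {"gripper": 15,"translation": [51,2,0],"turn": 0}
    - {"gripper": 15,"translation": [57,2,0],"turn": 0}
    - {"gripper": 15,"translation": [63,2,0],"turn": 0}
    - {"gripper": 15,"translation": [69,2,0],"turn": 0}
    - {"gripper": 15,"translation": [75,2,0],"turn": 0}
    - {"gripper": 15,"translation": [81,2,0],"turn": 0}
    - {"gripper": 15,"translation": [87,2,0],"turn": 0}
    - {"gripper": 15,"translation": [93,2,0],"turn": 0}
    - {"gripper": 15,"translation": [98,2,0],"turn": 0}
    - {"gripper": 15,"translation": [102,2,0],"turn": 0}
    - {"gripper": 15,"translation": [105,2,0],"turn": 0}
    - {"gripper": 15,"translation": [105,2,0],"turn": 0}

```text
time_s: 8.45
ee_pos: [0.5197, 0.2392, 0.016]
orientation: [[0.986, -0.165, 0.001], [-0.165, -0.986, 0.001], [0.001, -0.001, -1.0]]
force: [3.3, 2.5, -5.7]
gripper_width: 0.0226
grasp_force: 60.4
```

Run:
```python
from h import *
s=r.observe();print(s["time_s"],s["ee_pos"],s["force"])
cal=r.get_calibration("wrist");im=r.snapshot("wrist");save("w4",im)
im=r.snapshot("top");im2=r.snapshot("scene");save("t4",im)
a=cv2.resize(im[165:240,160:230],None,fx=5.6,fy=5.6,interpolation=cv2.INTER_CUBIC)[:420,:390]
b=cv2.resize(im2[190:295,300:402],None,fx=4,fy=4,interpolation=cv2.INTER_CUBIC)[:420,:400]
save("m4",np.hstack([a,b]))
```

```text
8.45 [0.519695   0.23922696 0.01596806] [ 3.28680175  2.47755781 -5.7398509 ]
```

View pics/m4.png

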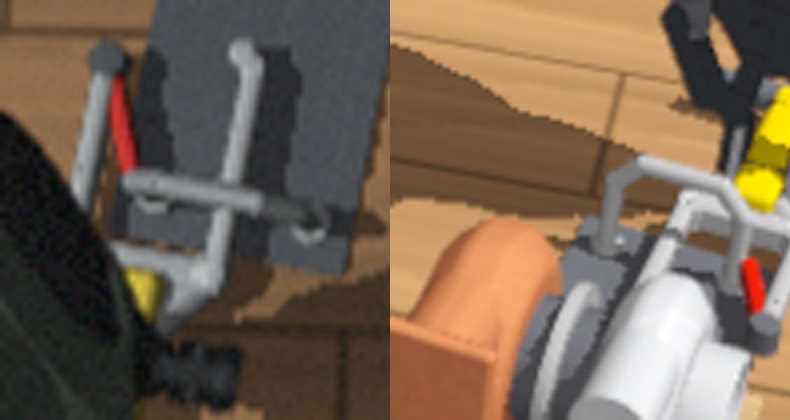

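View pics/w4.png

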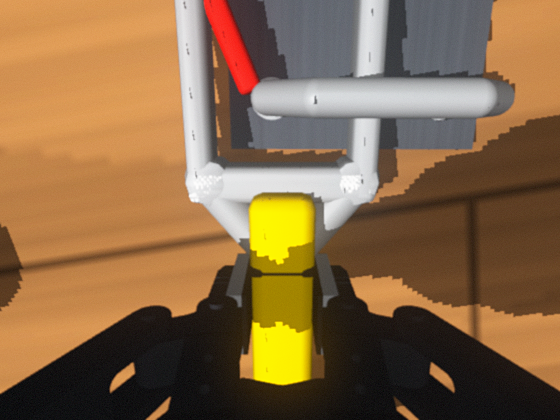

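The leg is inside the hook (wrist pixel 268,110) and holds the red gate open, with about 22 mm left to the inner end. I'll push about 12 mm more.

send_rows:
  moves:
    - {"gripper": 15,"translation": [4,0,0],"turn": 0}
    - {"gripper": 15,"translation": [8,0,0],"turn": 0}
    - {"gripper": 15,"translation": [10,0,0],"turn": 0}
    - {"gripper": 15,"translation": [12,0,0],"turn": 0}
    - {"gripper": 15,"translation": [12,0,0],"turn": 0}
    - {"gripper": 15,"translation": [12,0,0],"turn": 0}

```text
time_s: 9.2
ee_pos: [0.5304, 0.2371, 0.0157]
orientation: [[0.986, -0.164, -0.0], [-0.164, -0.986, -0.0], [-0.0, 0.0, -1.0]]
force: [0.9, 0.4, -5.3]
gripper_width: 0.0226
grasp_force: 60.5
```

Run:
```python
from h import *
a=r.snapshot("scene");save("w5",np.hstack([r.snapshot("wrist")[:200,150:530],cv2.resize(a[190:290,300:402],None,fx=4,fy=2)]))
```

```text
(no output)
```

View pics/w5.png

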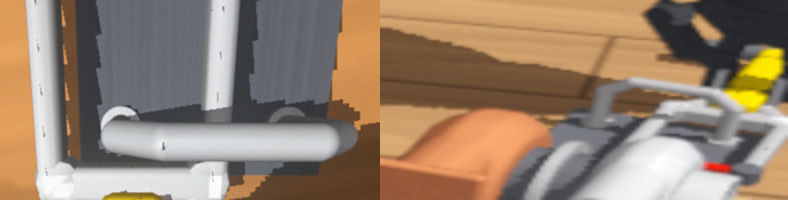

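The gate has snapped shut: red bar across the mouth at (715,168), and the force is back to about 0. Next: lower, release and retreat upward.

send_rows:
  moves:
    - {"gripper": 15,"translation": [-3,0,2],"turn": 0}
    - {"gripper": 15,"translation": [-5,0,4],"turn": 0}
    - {"gripper": 15,"translation": [-5,0,6],"turn": 0}
    - {"gripper": 15,"translation": [-5,0,6],"turn": 0}
    - {"gripper": 60,"translation": [-5,0,6],"turn": 0}
    - {"gripper": 60,"translation": [-5,0,6],"turn": 0}
    - {"gripper": 60,"translation": [-5,0,6],"turn": 0}
    - {"gripper": 60,"translation": [-5,0,6],"turn": 0}
    - {"gripper": 60,"translation": [-5,0,6],"turn": 0}
    - {"gripper": 60,"translation": [-5,0,6],"turn": 0}
    - {"gripper": 60,"translation": [-5,0,-10],"turn": 0}
    - {"gripper": 60,"translation": [-5,0,-40],"turn": 0}
    - {"gripper": 60,"translation": [-5,0,-80],"turn": 0}
    - {"gripper": 60,"translation": [-5,0,-120],"turn": 0}
    - {"gripper": 60,"translation": [-5,0,-150],"turn": 0}
    - {"gripper": 60,"translation": [-5,0,-160],"turn": 0}
    - {"gripper": 60,"translation": [-5,0,-160],"turn": 0}

```text
time_s: 11.0
ee_pos: [0.5263, 0.2382, 0.178]
orientation: [[0.986, -0.165, 0.003], [-0.165, -0.986, 0.002], [0.003, -0.002, -1.0]]
force: [0.2, 0.4, -0.2]
gripper_width: 0.06
grasp_force: 0.0
```

Run:
```python
from h import *
a=r.snapshot("scene");save("w6",np.hstack([r.snapshot("wrist")[:,150:480],cv2.resize(a[190:295,300:402],None,fx=4,fy=4)]))
```

```text
(no output)
```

View pics/w6.png

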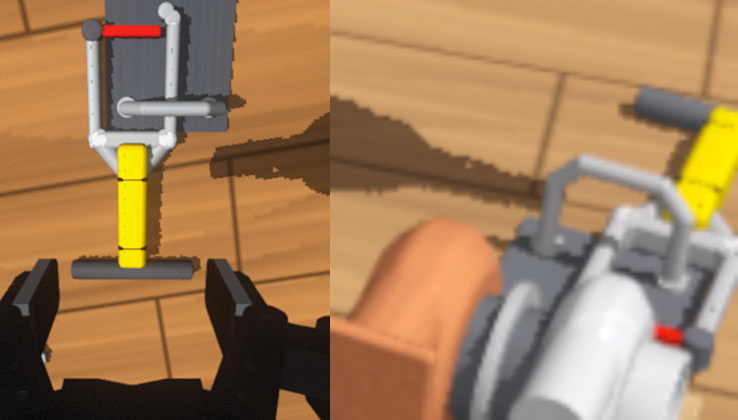

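The picture shows the left leg (125,107) inside the hook, the gate shut (130,31), the handle lying flat and the gripper clear. I'm handing in.

```bash
python3 -c "
from workcell import r
print(r.job_done())"
```

```text
the job is handed in; nothing more can be done
None
```

The snap hook is clipped onto the left leg of the turbocharger's pull ring with its gate shut, the handle is lying down released, and the job was handed in after about 11 s of robot time; no verdict came back.

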